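Seat a toppled dental cast on the pin stand and hold it pressed home

ROBOT

A 6-joint arm with a two-finger parallel gripper is mounted at the origin on a cart in front of the work surface, level with it; the furniture and walls round the work are solid. World frame = base frame: x ahead of the robot, y to its left, z up, the work surface at z = 0. Lengths are in m, angles in rad, forces in N, time in s.
With the tool pointing down it reaches from about 0.375 to 0.975 m from the base axis. Payload 3.8 kg.
Tool frame: the origin (TCP) lies at the very end of the fingers, on their centre line; the grasp point (between the pads) lies 19 mm behind it (bot.grip_point_offset is the distance from the TCP to the grasp point, in m); z points along the fingers, x is the direction in which the jaws open and shut, and the axes are right-handed (so a half turn about z gives the same grasp; the last joint's range is limited). The gripper opens to 85 mm and grips with 20 to 120 N. Pads are 22 mm wide; open, the fingers measure 114 mm over their backs; the gripper's body (76 mm by 85 mm) begins 54 mm behind the grasp point. The pads swing forward as they close: fully open they stand 13 mm farther back than shut.
Start: joints at [-1.346, 0.264, 1.604, -0, 1.274, -0.037], TCP at [0.175, -0.652, 0.231] pointing down, gripper open.
Joint ranges: [-2.63, 2.63], [-0.94, 2.18], [0.31, 2.57], [-1.31, 4.45], [0, 2.66], [-2.55, 2.55]. Speed limits (rad/s): [2.57, 2.57, 3.14, 3.14, 3.14, 3.14].

INTERFACE

Orientations are given as a rotation vector (axis times angle).
In Python, from workcell import bot, read_camera gives the robot as it stands.
- The arm moves only by the tool arm_command, never from a script. Its argument "rows" is a list of rows, each an object with "delta_rot": the turn, a rotation vector about the tool's x, y, z in rad, a list of three; "xyz": the shift along the tool's x, y, z in m, a list of three; "gripper": the finger opening in m, from 0 to 0.0854. A call has 1 to 12 rows; each row shifts and turns the commanded pose from where the row before left it, along the tool's axes as they then stand; what a row does not reach is not made up. A row lasts 1/10 s, in which the tool goes at most 50 mm and 8.59 degrees, less where a joint would pass 70% of its speed; a pose out of reach is approached as far as the arm can. A call is refused whole if a number of a shift passes 0.05 or a number of a turn 0.15, either way. A call with a gripper value outside its range is refused whole. The fingers move at their own pace and stop on an object; "force" is the grip in N (left out, the last holds). Time passes only in rows, so rows that do not move let the fingers close. It gives the time, the measured TCP pose, the force and the opening at its end, in the units of the state.
- bot.read_state(): the state, without advancing time (a new reading comes with each control period).
- read_camera(name): name is "scene" or "side" or "wrist"; returns a dict with "pixels" (480x640x3 uint8, red, green, blue), "range_z" (480x640 float32, m along the optical axis (not along the pixel's ray), 0 where there is no reading), "intrinsics" (3x3 intrinsics, pixels), "camera_from_world" (4x4, takes a point from world to camera coordinates). Camera axes: x right, y up, looking along -z (the intrinsics and any distortion apply to the point x, -y, -z); pixel columns grow to the right and rows downward; lengths in m; the calibration is good to about 2 mm. A picture is of the moment at which its call begins.
- bot.finish_job(): hands the job in, once; it reports no verdict.
The state is a dict: "time": time; "q": joint angles; "joint_vel": joint speeds; "joint_torque": joint torques, N m; "tool_pos": TCP position; "tcp_rot": TCP orientation; "wrist_force": force on the tool from outside, world axes, zero at the start; "torque": the same for the moment, N m; "width": opening from 0.0 (shut) to 1.0 (fully open).
Only numpy, scipy, OpenCV 4.12 (cv2) and the standard library are available. Lean on these libraries where they do the work, as an engineer would, in place of code of your own. Each camera call takes 0.05 s, during which the arm holds its last target.

TASK

The small plaster dental cast has been knocked over on to its flat heel: bring it upright, teeth up, and fit the hidden socket in its underside over the pin of the spring-loaded stand, front teeth towards the stand's pointer, so that it drops flat on the round platform. Then push the cast straight down until the platform is down at its stop, and finish like that, with the fingers still holding or pressing the cast down so that I can lock it. Leave the glass dish, the timer and the bur block where they are.

Things in the scene. Friction and masses are not known exactly. Their poses are not given: they have to be found in the camera images.
- cast_center (a point): Middle of the base of the loose plaster dental cast (0.12 kg), on the socket's axis, 9 mm above the underside. x to the front teeth, z out of the teeth, y across. Base 54 mm long (x -27 to 27), 18 thick, 52 wide; sides flat and parallel from x -27 to 13 (grip there). Teeth: a horseshoe 9 mm above the base. Blind round socket in the underside below this point: 13 mm wide, 15 deep.
- cast_front (a point): Front face (nose) of the same cast, 27 mm along its x from the middle, 9 mm above the underside; the nose is 22 mm wide. At the start the cast stands on its heel (x = -27), so this point is on top, 54 mm up, the teeth face the robot and the underside faces away; a push high on the teeth, towards the underside, tips it upright.
- cast: The same cast; origin in the middle of its underside at the mouth of the socket, axes as above.
- stand: Fixed grey pin stand: block 112 x 92 mm, top at 22 mm; origin under it on the pin's axis, z up, x to its pointer (steel wedge 37 to 53 mm from the axis, top at 31 mm). A dark fixed collar, radius 34, top at 28 mm; above it the round platform, radius 30, top at 36 mm when up. Black lock knob (not used) at -y, out to 64 mm, 22 mm high.
- pin_tip (a point): Tip of the stand's fixed upright steel pin in the middle of the platform, 43 mm above the trolley top. Pin 10 mm wide, cone tip ending 5 mm wide; it stands 7 mm above the platform when that is up, 12 mm when it is down.
- platform (a joint): Spring-loaded platform of the stand: 0 = up, 0.005 m = down at its stop. It starts to move at about 3 N (the cast's own weight does not move it) and reaches the stop at about 9 N; it springs back when let go. The pin does not move.
- dappen_dish: Bystander: small glass dish, 33 mm wide, 26 mm high, origin under its centre.
- timer: Bystander: flat timer 62 x 62 x 21 mm, origin under its centre.
- bur_block: Bystander: bur block with clear lid, 46 x 62 x 34 mm, origin under its centre.
There are look-alikes about, which are no part of the job. What is shaped like the stand but orange or red is not meant. Leave any red look-alike of the cast alone.

How it is judged:
By the outcome, as a careful person would: the job done as asked, in the order asked, and still so for the second after the job is handed in, while the arm keeps its last pose, push and grip.
It also fails if it takes over 51 s, if anything falls off the work surface, if the arm or the gripper's body presses on something with over 40 N, if the wrist force passes 120 N, or if a joint passes its speed limit or range.

## Working session

There is one attempt and no reset: what is moved stays moved. The work goes in short steps, Python scripts to look and compute and a tool call to move; the robot and the scene stay as the last step left them, time stands still between calls to the robot, and variables do not carry over. Pictures are saved under pics/ and viewed, and the job is handed in when it is done.

Besides the shell and the picture viewer there is one more tool, called after "Request:" in YAML: its name, and indented under it one key for each argument. arm_command: Moves the arm, as the interface text tells. Its arguments: {"type":"object","properties":{"rows":{"type":"array","items":{"type":"object","properties":{"delta_rot":{"type":"array","items":{"type":"number"}},"xyz":{"type":"array","items":{"type":"number"}},"gripper":{"type":"number"}}}},"force":{"type":"number"}},"required":["rows"]}

```bash
mkdir -p pics; ls; cat > h.py <<'E'
import numpy as np, cv2
from workcell import bot, read_camera
def snap(n,f):
    d=read_camera(n); cv2.imwrite('pics/'+f,d['pixels'][:,:,::-1]); np.savez('pics/'+f[:-4]+'.npz',**d); return d
def pts(d):
    K=d['intrinsics'];z=d['range_z'].astype(float);v,u=np.mgrid[:480,:640]
    X=(u-K[0,2])/K[0,0]*z;Y=(v-K[1,2])/K[1,1]*z
    P=np.stack([X,-Y,-z,np.ones_like(z)],-1)
    W=P@np.linalg.inv(d['camera_from_world']).T
    W=W[...,:3];W[z==0]=np.nan;return W
def load(f): return dict(np.load('pics/'+f+'.npz'))
E
python3 - <<'E'
from h import *
for n in('scene','side','wrist'):
    d=snap(n,n+'0.png');print(n,d['intrinsics'].tolist(),np.linalg.inv(d['camera_from_world'])[:3].round(3).tolist(),(d['range_z']>0).mean())
print(bot.read_state())
E
```

```text
pics
scene [[557.90258259118, 0.0, 324.29321329809784], [0.0, 557.90258259118, 251.54244805978385], [0.0, 0.0, 1.0]] [[-0.702, 0.448, -0.554, -0.131], [-0.712, -0.454, 0.536, 0.704], [-0.012, 0.771, 0.637, 0.831]] 0.9959212239583334
side [[492.6397703215962, 0.0, 321.3232069339963], [0.0, 492.6397703215962, 239.9672682444524], [0.0, 0.0, 1.0]] [[0.999, -0.025, 0.029, 0.565], [0.038, 0.686, -0.727, -0.539], [-0.001, 0.727, 0.686, 0.638]] 0.9958072916666667
wrist [[342.8252655613158, 0.0, 322.98267535029646], [0.0, 342.8252655613158, 249.53744620274148], [0.0, 0.0, 1.0]] [[0.259, 0.916, 0.307, 0.254], [-0.966, 0.246, 0.081, -0.629], [-0.001, -0.317, 0.948, 0.374]] 0.9960611979166667
{'time': 0.15, 'q': array([-1.34590393e+00,  2.64579761e-01,  1.60505964e+00,  2.54151432e-05,
        1.27371448e+00, -3.69094129e-02]), 'joint_vel': array([ 0.00118273, -0.00172431, -0.00411814, -0.00160175, -0.00187867,
       -0.00029141]), 'joint_torque': array([ 9.26066605e-04, -5.15902984e+01, -3.67959130e+01,  5.91307227e-06,
        7.99986999e-03, -2.82602622e-05]), 'tool_pos': array([ 0.17457752, -0.6514436 ,  0.23024863]), 'tcp_rot': array([-2.49148187e+00,  1.91179125e+00,  2.10609582e-03]), 'wrist_force': array([ 0.28832155,  0.35365913, -0.22680559]), 'torque': array([-0.04737453, -0.00620499,  0.00555434]), 'width': 0.9992214857719648}
```

View pics/scene0.png

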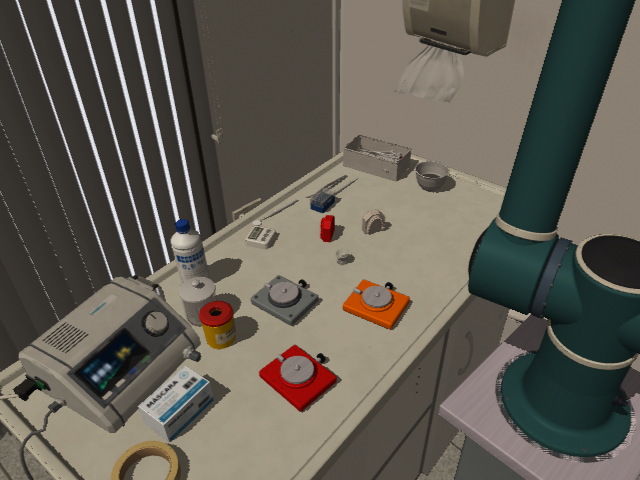

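View pics/side0.png

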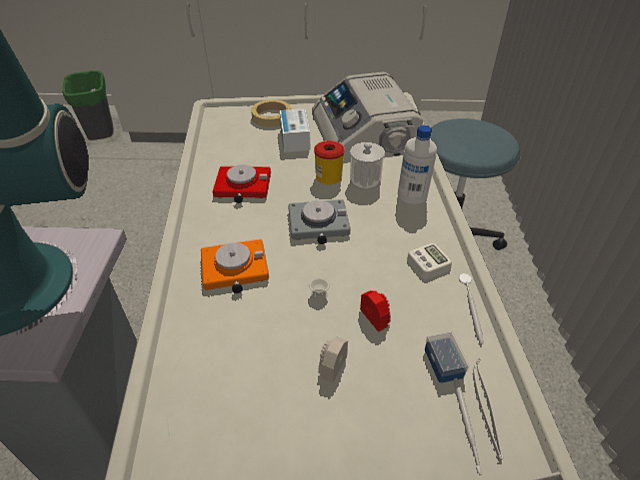

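View pics/wrist0.png

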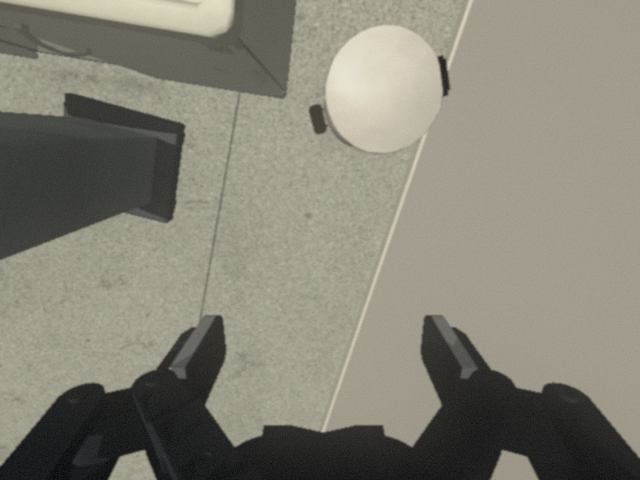

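Candidates: for the cast, beige at side (333,357) and red at (376,310); for the stand, grey (319,218), orange (235,264) and red (241,182). The beige cast and the grey stand fit the description. I'll measure both and check them in an enlarged crop.

```bash
python3 - <<'E'
from h import *
s=load('side0');W=pts(s);img=s['pixels']
c1=cv2.resize(img[320:400,290:400],None,fx=5,fy=5,interpolation=cv2.INTER_CUBIC)[:400,:400]
c2=cv2.resize(img[185:265,270:350],None,fx=5,fy=5,interpolation=cv2.INTER_CUBIC)
cv2.imwrite('pics/crop1.png',np.hstack([c1,c2])[:,:,::-1])
for n in('side0','scene0'):
    d=load(n);W=pts(d)
    print(n)
    z=W[...,2]
    # table height check
    m=(W[...,0]>.35)&(W[...,0]<.9)&(abs(W[...,1])<.5)
    print('table z',np.nanmedian(z[m]))
    r=(W[...,0]>.4)&(W[...,0]<.9)&(abs(W[...,1])<.6)&(z>.008)&(z<.12)
    k,l,st,ce=cv2.connectedComponentsWithStats(r.astype(np.uint8))
    for i in range(1,k):
        if st[i,4]<60: continue
        p=W[l==i];print(ce[i].round(),st[i,4],'min',p.min(0).round(3),'max',p.max(0).round(3),d['pixels'][l==i].mean(0).round())
E
```

```text
side0
table z 0.0011552994533033933
[417. 203.] 15117 min [ 0.498 -0.311  0.008] max [0.872 0.6   0.12 ] [131. 123. 110.]
[293. 128.] 1144 min [0.4   0.431 0.008] max [0.499 0.599 0.056] [142. 145. 141.]
[263. 181.] 330 min [0.4   0.253 0.009] max [0.421 0.345 0.031] [152.  35.  30.]
[318. 219.] 2101 min [0.469 0.12  0.008] max [0.592 0.237 0.044] [116. 114. 109.]
[252. 263.] 1148 min [ 0.4   -0.004  0.008] max [0.451 0.115 0.038] [174.  99.  39.]
[429. 259.] 939 min [0.696 0.045 0.008] max [0.77  0.119 0.023] [157. 151. 136.]
[319. 286.] 284 min [ 0.525 -0.013  0.008] max [0.555 0.02  0.028] [153. 146. 132.]
[376. 307.] 813 min [ 0.608 -0.07   0.008] max [ 0.655 -0.019  0.056] [125.  24.  21.]
[446. 355.] 1471 min [ 0.704 -0.157  0.008] max [ 0.758 -0.087  0.037] [ 99. 101. 102.]
[332. 356.] 873 min [ 0.545 -0.164  0.008] max [ 0.587 -0.109  0.055] [126. 117. 104.]
scene0
table z 0.0030203771227862997
[185. 314.] 25149 min [ 0.418 -0.512  0.008] max [0.875 0.6   0.12 ] [102.  95.  87.]
[323. 198.] 429 min [ 0.702 -0.21   0.008] max [ 0.782 -0.086  0.039] [69. 70. 72.]
[373. 221.] 403 min [ 0.54  -0.159  0.008] max [ 0.585 -0.106  0.057] [111. 100.  86.]
[327. 227.] 304 min [ 0.604 -0.068  0.008] max [ 0.645 -0.016  0.057] [126.  13.  11.]
[260. 236.] 474 min [0.693 0.047 0.008] max [0.768 0.121 0.025] [134. 126. 112.]
[342. 255.] 152 min [ 0.52  -0.014  0.008] max [0.554 0.018 0.03 ] [124. 117. 104.]
[285. 299.] 1970 min [0.466 0.119 0.008] max [0.59  0.239 0.044] [93. 91. 86.]
[359. 295.] 520 min [0.4   0.018 0.008] max [0.449 0.117 0.04 ] [173.  85.  31.]
[278. 361.] 370 min [0.4   0.255 0.008] max [0.419 0.347 0.035] [148.  24.  21.]
[146. 449.] 507 min [0.4   0.544 0.008] max [0.443 0.6   0.029] [125. 100.  62.]
```

View pics/crop1.png

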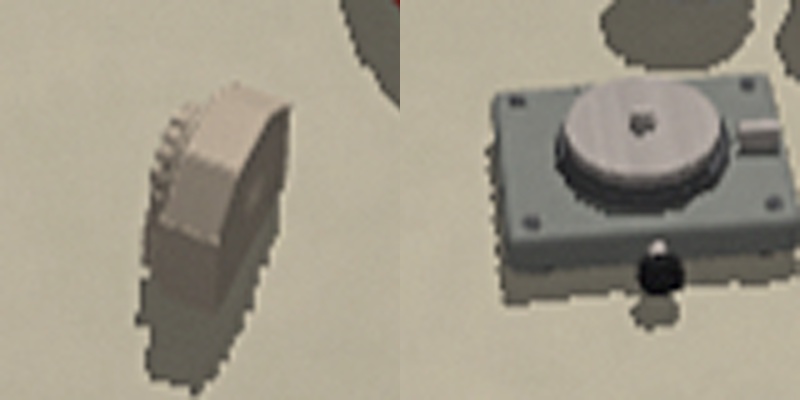

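Crop: the beige cast stands on its heel, teeth at left (towards the robot) and underside at right. The grey stand's pointer is at its right (about +x). Next I'll measure yaw and centres.

```bash
python3 - <<'E'
from h import *
for n in('side0','scene0'):
    d=load(n);W=pts(d);z=W[...,2]
    tz=0.001 if n=='side0' else 0.003
    m=(W[...,0]>.53)&(W[...,0]<.61)&(W[...,1]>-.18)&(W[...,1]<-.09)&(z>.012)
    P=W[m]; hull=cv2.convexHull((P[:,:2]*1000).astype(np.float32));print(n,'cast rect',cv2.minAreaRect(hull), 'zmax',P[:,2].max())
    for lo,hi in((.012,.03),(.03,.045),(.047,.06)):
        Q=P[(P[:,2]>lo)&(P[:,2]<hi)];print(lo,len(Q),cv2.minAreaRect((Q[:,:2]*1000).astype(np.float32)),Q[:,:2].min(0).round(4),Q[:,:2].max(0).round(4))
    # stand
    m=(W[...,0]>.44)&(W[...,0]<.62)&(W[...,1]>.1)&(W[...,1]<.26)
    T=m&(z>.033)&(z<.041)
    Q=W[T];print('plat',len(Q),cv2.minEnclosingCircle((Q[:,:2]*1000).astype(np.float32)),np.median(Q[:,2]))
    B=m&(z>.018)&(z<.027);Q=W[B];print('block',cv2.minAreaRect((Q[:,:2]*1000).astype(np.float32)),np.median(Q[:,2]))
    c=np.array(cv2.minEnclosingCircle((W[T][:,:2]*1000).astype(np.float32))[0])/1000
    r=np.linalg.norm(W[...,:2]-c,axis=2)
    Q=W[m&(z>.027)&(z<.036)&(r>.037)];print('wedge',len(Q),Q.mean(0) if len(Q) else 0, np.degrees(np.arctan2(*(Q.mean(0)[:2]-c)[::-1])) if len(Q) else 0)
    Q=W[m&(z>.0395)&(r<.015)];print('pin',len(Q),Q.mean(0),Q[:,2].max())
E
```

```text
side0 cast rect ((564.1475219726562, -133.94664001464844), (53.52330780029297, 27.502187728881836), 66.92460632324219) zmax 0.05544036980579392
0.012 206 ((565.2288818359375, -134.14686584472656), (53.35413360595703, 25.704017639160156), 66.14772033691406) [ 0.546  -0.1632] [ 0.5865 -0.1143]
0.03 262 ((564.137939453125, -134.0712890625), (53.342124938964844, 27.01017951965332), 67.10160064697266) [ 0.5472 -0.1636] [ 0.5858 -0.1087]
0.047 306 ((564.3873901367188, -135.1246337890625), (37.155677795410156, 26.3375244140625), 67.4200439453125) [ 0.5512 -0.1554] [ 0.5825 -0.1183]
plat 500 ((530.94140625, 185.19924926757812), 30.93803596496582) 0.035376191803561
block ((532.0164794921875, 176.53240966796875), (111.270263671875, 112.6787109375), 8.994109153747559) 0.021308335042678372
wedge 24 [0.57543464 0.19151775 0.02971416] 8.082547820543441
pin 12 [0.53002102 0.18348403 0.04141665] 0.04407260158203086
scene0 cast rect ((559.8978271484375, -132.45724487304688), (53.91534423828125, 30.662296295166016), 61.740509033203125) zmax 0.057010996028420635
0.012 130 ((557.4542236328125, -128.4613494873047), (54.28430938720703, 25.825794219970703), 50.10062789916992) [ 0.5429 -0.1576] [ 0.5845 -0.1071]
0.03 115 ((558.6359252929688, -130.76409912109375), (53.381465911865234, 29.173891067504883), 55.27067947387695) [ 0.5449 -0.1594] [ 0.5845 -0.1064]
0.047 107 ((561.2421875, -132.32672119140625), (39.55862808227539, 26.177980422973633), 70.4055404663086) [ 0.5479 -0.1536] [ 0.5777 -0.1135]
plat 462 ((536.1372680664062, 189.72503662109375), 39.067352294921875) 0.036313413102447734
block ((529.0474853515625, 176.06610107421875), (113.08492279052734, 112.7079086303711), 9.619221687316895) 0.02192022420817996
wedge 55 [0.51709802 0.18231531 0.02986489] -158.73492718642783
pin 11 [0.52820362 0.18533998 0.04206377] 0.04391940895113222
```

Stand: axis about (0.530, 0.185), yaw about 9°. Cast: centre about (0.563, -0.133), tip direction about -23°, sizes match 27 x 53 x 55 mm. I'll turn the tool so its x axis points at -113°, making tool -y the tip direction, with the fingers shut.

Request:
arm_command:
  rows:
    - {"delta_rot": [0,0,0.133],"gripper": 0}
    - {"delta_rot": [0,0,0.133],"gripper": 0}
    - {"delta_rot": [0,0,0.133],"gripper": 0}
    - {"delta_rot": [0,0,0.133],"gripper": 0}
    - {"delta_rot": [0,0,0.133],"gripper": 0}
  force: 50

```text
invalid input
```

```bash
cat >> h.py <<'E'
def to(x,y,z,a=None):
    s=bot.read_state();R=cv2.Rodrigues(np.array(s['tcp_rot']))[0]
    p=np.array(s['tool_pos']);ang=np.degrees(np.arctan2(R[1,0],R[0,0]))
    print('t',round(s['time'],2),'tcp',p.round(4),'ang x',ang.round(2),'R z',R[:,2].round(4),'F',np.round(s['wrist_force'],1),'w',round(s['width'],3))
    d=R.T@(np.array([x,y,z])-p);print('tool delta',d.round(4))
    if a is not None:print('dz rot',np.radians(-(a-ang)).round(4))
E
python3 -c "
from h import *
to(.527,-.118,.13,-113)"
```

```text
t 0.15 tcp [ 0.1746 -0.6514  0.2302] ang x -75.0 R z [-4.0e-04  1.7e-03 -1.0e+00] F [ 0.3  0.4 -0.2] w 0.999
tool delta [-0.4239 -0.4785  0.101 ]
dz rot 0.6632
```

Request:
arm_command:
  rows:
    - {"delta_rot": [0,0,0.133],"xyz": [0,0,0],"gripper": 0}
    - {"delta_rot": [0,0,0.133],"xyz": [0,0,0],"gripper": 0}
    - {"delta_rot": [0,0,0.133],"xyz": [0,0,0],"gripper": 0}
    - {"delta_rot": [0,0,0.133],"xyz": [0,0,0],"gripper": 0}
    - {"delta_rot": [0,0,0.131],"xyz": [0,0,0],"gripper": 0}
  force: 50

```text
time: 0.65
tool_pos: [0.1746, -0.6517, 0.2307]
tcp_rot: [-1.727, 2.624, 0.001]
wrist_force: [-0.6, 0.1, 0.3]
width: 0.144
```

```bash
python3 -c "
from h import *
to(.527,-.118,.13,-113)"
```

```text
t 0.65 tcp [ 0.1746 -0.6517  0.2307] ang x -113.3 R z [-2.e-04  1.e-03 -1.e+00] F [-0.6  0.1  0.3] w 0.144
tool delta [-0.6295 -0.1126  0.1011]
dz rot -0.0052
```

Request:
arm_command:
  rows:
    - {"delta_rot": [0,0,0],"xyz": [-0.03,-0.006,0],"gripper": 0}
    - {"delta_rot": [0,0,0],"xyz": [-0.045,-0.008,0],"gripper": 0}
    - {"delta_rot": [0,0,0],"xyz": [-0.045,-0.008,0],"gripper": 0}
    - {"delta_rot": [0,0,0],"xyz": [-0.045,-0.008,0],"gripper": 0}
    - {"delta_rot": [0,0,0],"xyz": [-0.045,-0.008,0],"gripper": 0}
    - {"delta_rot": [0,0,0],"xyz": [-0.045,-0.008,0],"gripper": 0}
    - {"delta_rot": [0,0,0],"xyz": [-0.045,-0.008,0],"gripper": 0}
    - {"delta_rot": [0,0,0],"xyz": [-0.045,-0.008,0],"gripper": 0}
    - {"delta_rot": [0,0,0],"xyz": [-0.045,-0.008,0],"gripper": 0}
    - {"delta_rot": [0,0,0],"xyz": [-0.045,-0.008,0.01],"gripper": 0}
    - {"delta_rot": [0,0,0],"xyz": [-0.045,-0.008,0.01],"gripper": 0}
    - {"delta_rot": [0,0,0],"xyz": [-0.045,-0.008,0.01],"gripper": 0}

```text
time: 1.85
tool_pos: [0.4669, -0.2037, 0.201]
tcp_rot: [-1.734, 2.619, -0.001]
wrist_force: [0.7, -0.8, 0.1]
width: 0.007
```

```bash
python3 -c "
from h import *
to(.527,-.118,.045,-113)"
```

```text
t 1.85 tcp [ 0.4669 -0.2037  0.201 ] ang x -112.99 R z [ 5.e-04 -3.e-04 -1.e+00] F [ 0.7 -0.8  0.1] w 0.007
tool delta [-0.1023 -0.0218  0.156 ]
dz rot 0.0002
```

Request:
arm_command:
  rows:
    - {"delta_rot": [0,0,0],"xyz": [-0.035,-0.007,0],"gripper": 0}
    - {"delta_rot": [0,0,0],"xyz": [-0.035,-0.007,0.02],"gripper": 0}
    - {"delta_rot": [0,0,0],"xyz": [-0.03,-0.006,0.03],"gripper": 0}
    - {"delta_rot": [0,0,0],"xyz": [0,0,0.04],"gripper": 0}
    - {"delta_rot": [0,0,0],"xyz": [0,0,0.04],"gripper": 0}
    - {"delta_rot": [0,0,0],"xyz": [0,0,0.025],"gripper": 0}
    - {"delta_rot": [0,0,0],"xyz": [0,0,0],"gripper": 0}

```text
time: 2.55
tool_pos: [0.5193, -0.1197, 0.0416]
tcp_rot: [1.731, -2.614, -0.012]
wrist_force: [-0.3, 0.3, -0.2]
width: 0.003
```

```bash
python3 -c "
from h import *
to(.527,-.118,.045,-113)
snap('side','side1.png')
d=load('side1')['pixels'];cv2.imwrite('pics/side1c.png',cv2.resize(d[250:430,220:460],None,fx=3,fy=3)[:,:,::-1])"
```

```text
t 2.55 tcp [ 0.5193 -0.1197  0.0416] ang x -112.96 R z [-0.0095  0.0026 -1.    ] F [-0.3  0.3 -0.2] w 0.003
tool delta [-0.0046 -0.0064 -0.0035]
dz rot 0.0006
```

View pics/side1c.png

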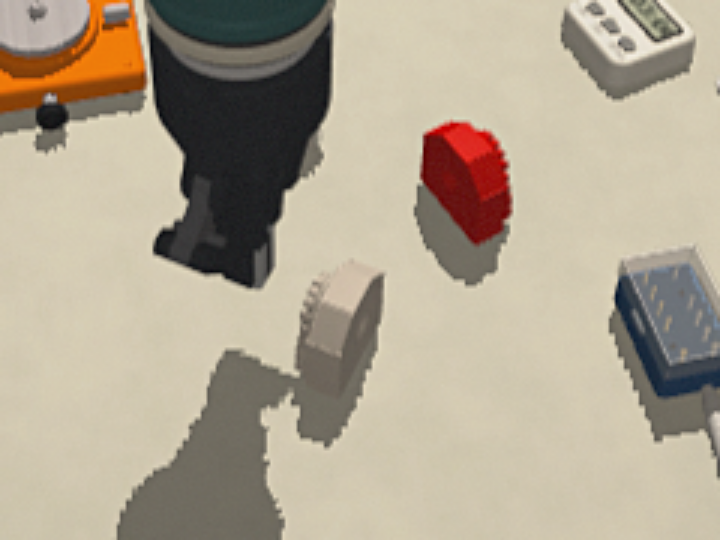

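Request:
arm_command:
  rows:
    - {"delta_rot": [0,0,0],"xyz": [-0.004,-0.008,-0.002],"gripper": 0}
    - {"delta_rot": [0,0,0],"xyz": [0,-0.008,0],"gripper": 0}
    - {"delta_rot": [0,0,0],"xyz": [0,-0.005,0],"gripper": 0}
    - {"delta_rot": [0,0,0],"xyz": [0,-0.004,0],"gripper": 0}
    - {"delta_rot": [0,0,0],"xyz": [0,-0.004,0],"gripper": 0}
    - {"delta_rot": [0,0,0],"xyz": [0,-0.004,0],"gripper": 0}
    - {"delta_rot": [0,0,0],"xyz": [0,-0.004,0],"gripper": 0}
    - {"delta_rot": [0,0,0],"xyz": [0,-0.004,0],"gripper": 0}

```text
time: 3.4
tool_pos: [0.5673, -0.135, 0.0538]
tcp_rot: [-1.731, 2.615, -0.01]
wrist_force: [-2.1, -0.1, 20.4]
width: -0.001
```

```bash
python3 -c "
from h import *
to(.527,-.118,.045,-113)
snap('side','side2.png')
d=load('side2')['pixels'];cv2.imwrite('pics/side2c.png',cv2.resize(d[250:430,220:460],None,fx=3,fy=3)[:,:,::-1])"
```

```text
t 3.4 tcp [ 0.5673 -0.135   0.0538] ang x -112.99 R z [ 0.0079 -0.0026 -1.    ] F [-2.1 -0.1 20.4] w -0.001
tool delta [0.0001 0.0438 0.0085]
dz rot 0.0002
```

View pics/side2c.png

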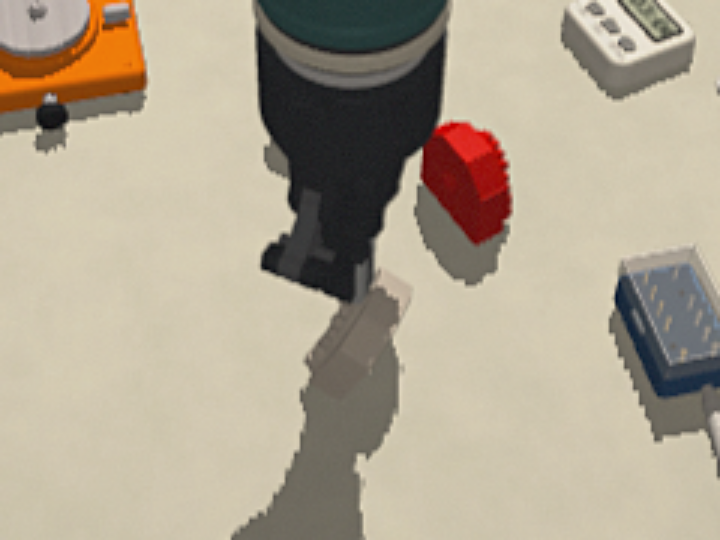

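Crop: the cast has tilted about 30° and the fingertips bear on the teeth (20 N upward). I'll ease up while pushing on.

Request:
arm_command:
  rows:
    - {"delta_rot": [0,0,0],"xyz": [0,-0.002,-0.005],"gripper": 0}
    - {"delta_rot": [0,0,0],"xyz": [0,-0.004,-0.003],"gripper": 0}
    - {"delta_rot": [0,0,0],"xyz": [0,-0.005,0],"gripper": 0}
    - {"delta_rot": [0,0,0],"xyz": [0,-0.005,0],"gripper": 0}
    - {"delta_rot": [0,0,0],"xyz": [0,-0.005,0],"gripper": 0}

```text
time: 3.95
tool_pos: [0.5822, -0.1417, 0.0555]
tcp_rot: [1.734, -2.619, -0.002]
wrist_force: [0.0, 0.8, -0.3]
width: -0.006
```

```bash
python3 -c "
from h import *
to(.527,-.118,.045,-113)
snap('side','side3.png')
d=load('side3')['pixels'];cv2.imwrite('pics/side3c.png',cv2.resize(d[250:430,220:460],None,fx=3,fy=3)[:,:,::-1])"
```

```text
t 3.95 tcp [ 0.5822 -0.1417  0.0555] ang x -112.99 R z [-1.3e-03  4.0e-04 -1.0e+00] F [ 0.   0.8 -0.3] w -0.006
tool delta [-0.0003  0.0601  0.0106]
dz rot 0.0002
```

View pics/side3c.png

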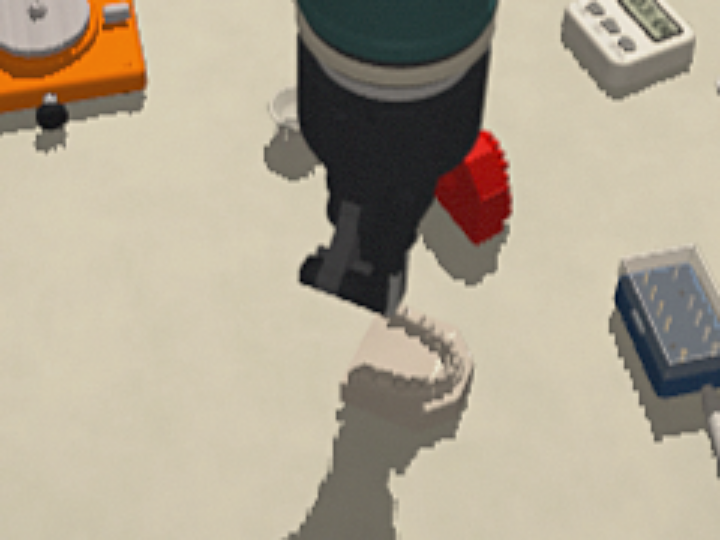

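Crop: the cast now lies flat, teeth up, with the horseshoe opening at the heel. I'll lift, open and look.

Request:
arm_command:
  rows:
    - {"delta_rot": [0,0,0],"xyz": [0,0,-0.03],"gripper": 0.068}
    - {"delta_rot": [0,0,0],"xyz": [0,0.015,-0.04],"gripper": 0.068}
    - {"delta_rot": [0,0,0],"xyz": [0,0.015,-0.04],"gripper": 0.068}
    - {"delta_rot": [0,0,0],"xyz": [0,0.015,-0.02],"gripper": 0.068}
    - {"delta_rot": [0,0,0],"xyz": [0,0,0],"gripper": 0.068}
    - {"delta_rot": [0,0,0],"xyz": [0,0,0],"gripper": 0.068}

```text
time: 4.6
tool_pos: [0.5411, -0.1241, 0.1863]
tcp_rot: [-1.734, 2.619, -0.001]
wrist_force: [0.2, -0.1, -0.0]
width: 0.794
```

```bash
python3 - <<'E'
from h import *
to(.527,-.118,.045,-113)
for n in('side','scene','wrist'):
    d=snap(n,n+'4.png');W=pts(d);z=W[...,2]
    m=(W[...,0]>.53)&(W[...,0]<.68)&(W[...,1]>-.22)&(W[...,1]<-.085)
    P=W[m&(z>.008)&(z<.05)];print(n,len(P))
    if len(P)<20: continue
    print('all',cv2.minAreaRect((P[:,:2]*1000).astype(np.float32)),P[:,2].max(),'table',np.nanmedian(z[m&(z<.006)]))
    Q=P[(P[:,2]>.014)&(P[:,2]<.022)];print('base',np.median(Q[:,2]),cv2.minAreaRect((Q[:,:2]*1000).astype(np.float32)))
    Q=P[(P[:,2]>.023)];print('teeth',cv2.minAreaRect((Q[:,:2]*1000).astype(np.float32)))
E
```

```text
t 4.6 tcp [ 0.5411 -0.1241  0.1863] ang x -112.98 R z [ 7.e-04 -3.e-04 -1.e+00] F [ 0.2 -0.1 -0. ] w 0.794
tool delta [-1.000e-04  1.540e-02  1.412e-01]
dz rot 0.0003
side 1245
all ((601.816650390625, -149.48721313476562), (54.32319641113281, 54.1320686340332), 66.35270690917969) 0.02828389624760208 table 0.0006120541554764936
base 0.017396489683075167 ((601.7968139648438, -149.44554138183594), (54.194454193115234, 54.18678665161133), 66.64122009277344)
teeth ((602.0153198242188, -150.12139892578125), (47.073646545410156, 41.33041000366211), 67.32820892333984)
scene 339
all ((596.5086669921875, -149.19290161132812), (53.92784118652344, 56.416866302490234), 67.72132873535156) 0.02997373291937666 table 0.0015991175869793928
base 0.018136060697200196 ((597.111572265625, -149.43991088867188), (53.92784118652344, 55.11374282836914), 67.72132873535156)
teeth ((599.44384765625, -147.60714721679688), (47.42266845703125, 47.58404541015625), 72.85417938232422)
wrist 3510
all ((600.4024047851562, -148.19236755371094), (51.99538803100586, 53.0690803527832), 67.09239196777344) 0.02934854548016186 table 0.0024006353147599246
base 0.019102540336240315 ((600.4024047851562, -148.19236755371094), (51.99538803100586, 53.0690803527832), 67.09239196777344)
teeth ((599.8674926757812, -147.50079345703125), (46.10272216796875, 44.76641845703125), 67.10322570800781)
```

View pics/wrist4.png

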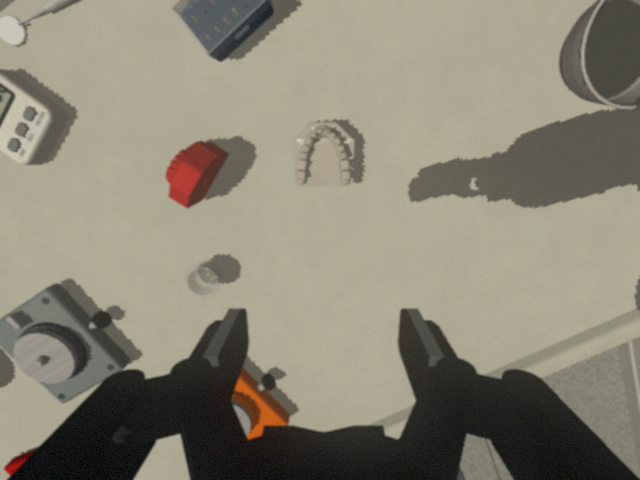

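View pics/side4.png

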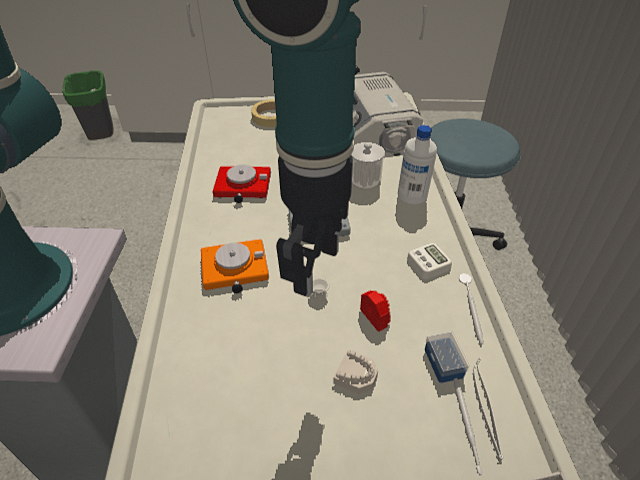

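Wrist view: cast at (324,155) upright, nose away from the gripper. The three cameras agree on the centre at about (0.600, -0.149), nose direction -23°. Next I'll check how far the fingertips stand back of the TCP.

```bash
python3 - <<'E'
from h import *
for n in('side4','scene4','wrist4'):
    d=load(n);W=pts(d);t=np.array([.5411,-.1241,.1863])
    m=(np.linalg.norm(W[...,:2]-t[:2],axis=2)<.06)&(W[...,2]>.12)
    P=W[m]
    if len(P): print(n,len(P),np.percentile(P[:,2],[0,1,2,5,10]).round(4))
to(.597,-.148,.12,-113)
to(.597,-.148,.006,-113)
E
```

```text
side4 16364 [0.1923 0.2043 0.2126 0.2477 0.2868]
scene4 5974 [0.1904 0.2043 0.2121 0.2369 0.2591]
wrist4 41904 [0.1909 0.1992 0.2029 0.212  0.2242]
t 4.75 tcp [ 0.5402 -0.124   0.1842] ang x -112.99 R z [-3.2e-03  9.0e-04 -1.0e+00] F [ 0.5  0.6 -0.4] w 0.793
tool delta [-0.0001 -0.0619  0.064 ]
dz rot 0.0001
t 4.75 tcp [ 0.5402 -0.124   0.1842] ang x -112.99 R z [-3.2e-03  9.0e-04 -1.0e+00] F [ 0.5  0.6 -0.4] w 0.793
tool delta [-1.00e-04 -6.23e-02  1.78e-01]
dz rot 0.0001
```

Request:
arm_command:
  rows:
    - {"delta_rot": [0,0,0],"xyz": [0,-0.02,0.02],"gripper": 0.068}
    - {"delta_rot": [0,0,0],"xyz": [0,-0.02,0.03],"gripper": 0.068}
    - {"delta_rot": [0,0,0],"xyz": [0,-0.022,0.03],"gripper": 0.068}
    - {"delta_rot": [0,0,0],"xyz": [0,0,0.03],"gripper": 0.068}
    - {"delta_rot": [0,0,0],"xyz": [0,0,0.025],"gripper": 0.068}
    - {"delta_rot": [0,0,0],"xyz": [0,0,0.015],"gripper": 0.068}
    - {"delta_rot": [0,0,0],"xyz": [0,0,0],"gripper": 0.068}
    - {"delta_rot": [0,0,0],"xyz": [0,0,0],"gripper": 0.068}
    - {"delta_rot": [0,0,0],"xyz": [0,0,0],"gripper": 0.068}

```text
time: 5.65
tool_pos: [0.5994, -0.1487, 0.0378]
tcp_rot: [-1.733, 2.618, -0.003]
wrist_force: [-0.5, -0.0, 0.1]
width: 0.797
```

```bash
python3 - <<'E'
from h import *
d=snap('wrist','wrist5.png')
to(.597,-.148,.003,-113)
E
```

```text
t 5.7 tcp [ 0.5995 -0.1487  0.0382] ang x -112.99 R z [ 0.0032 -0.001  -1.    ] F [ 0.6 -0.2  0. ] w 0.795
tool delta [0.0003 0.0027 0.0352]
dz rot 0.0002
```

View pics/wrist5.png

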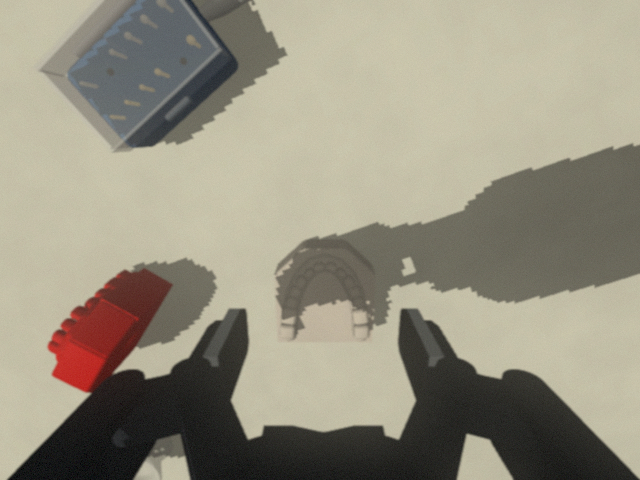

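Wrist view: the cast at (277–385, 240–342) sits centred and square between the pads (245 and 402). I'll go down and grip.

Request:
arm_command:
  rows:
    - {"delta_rot": [0,0,0],"xyz": [0,0.002,0.015],"gripper": 0.068}
    - {"delta_rot": [0,0,0],"xyz": [0,0,0.012],"gripper": 0.068}
    - {"delta_rot": [0,0,0],"xyz": [0,0,0.006],"gripper": 0.068}
    - {"delta_rot": [0,0,0],"xyz": [0,0,0.002],"gripper": 0.068}
    - {"delta_rot": [0,0,0],"xyz": [0,0,0],"gripper": 0.06}
    - {"delta_rot": [0,0,0],"xyz": [0,0,0],"gripper": 0.05}
    - {"delta_rot": [0,0,0],"xyz": [0,0,0],"gripper": 0.04}
    - {"delta_rot": [0,0,0],"xyz": [0,0,0],"gripper": 0.04}
  force: 60

```text
time: 6.5
tool_pos: [0.5965, -0.1476, 0.0016]
tcp_rot: [-1.734, 2.619, -0.001]
wrist_force: [0.8, -0.0, 0.4]
width: 0.593
```

```bash
python3 - <<'E'
from h import *
to(.597,-.148,.003,-113)
E
```

```text
t 6.5 tcp [ 0.5965 -0.1476  0.0016] ang x -112.99 R z [ 7.e-04 -2.e-04 -1.e+00] F [ 0.8 -0.   0.4] w 0.593
tool delta [ 0.0001 -0.0006 -0.0014]
dz rot 0.0002
```

Request:
arm_command:
  rows:
    - {"delta_rot": [0,0,0],"xyz": [0,0,0],"gripper": 0.04}
    - {"delta_rot": [0,0,0],"xyz": [0,0,-0.01],"gripper": 0.04}
    - {"delta_rot": [0,0,0],"xyz": [0,0,-0.03],"gripper": 0.04}
    - {"delta_rot": [0,0,0],"xyz": [0,0,-0.04],"gripper": 0.04}
    - {"delta_rot": [0,0,0],"xyz": [0,0,-0.03],"gripper": 0.04}
    - {"delta_rot": [0,0,0],"xyz": [0,0,0],"gripper": 0.04}
    - {"delta_rot": [0,0,0],"xyz": [0,0,0],"gripper": 0.04}

```text
time: 7.2
tool_pos: [0.5968, -0.1477, 0.1127]
tcp_rot: [-1.733, 2.618, -0.003]
wrist_force: [0.1, -0.1, -1.1]
width: 0.592
```

```bash
python3 - <<'E'
from h import *
d=snap('wrist','wrist6.png')
d=snap('side','side6.png')
to(.53,.185,.12,-81)
E
```

```text
t 7.3 tcp [ 0.5948 -0.1471  0.1099] ang x -112.99 R z [-2.7e-03  8.0e-04 -1.0e+00] F [ 0.6  0.  -1.4] w 0.587
tool delta [-0.2805  0.1894 -0.0097]
dz rot -0.5583
```

View pics/wrist6.png

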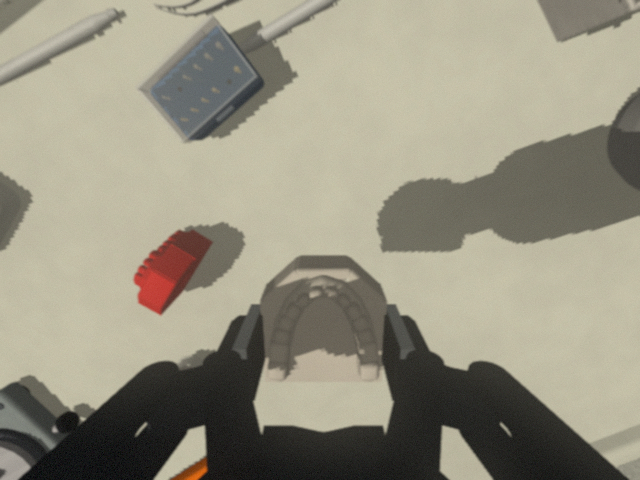

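View pics/side6.png

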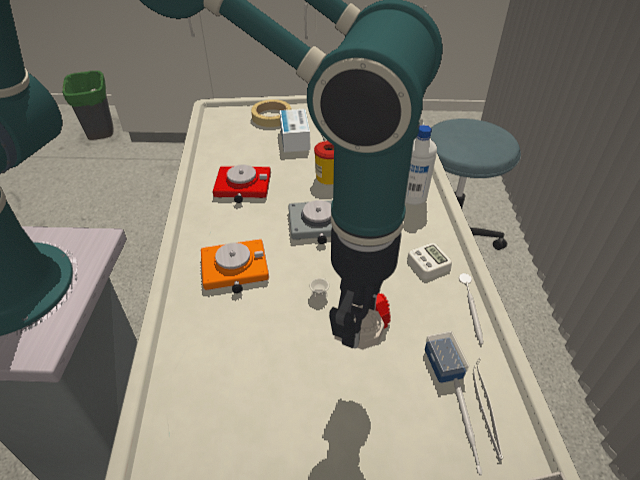

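Wrist view: the cast is held square at (262–385, 255–382). Side view confirms it's off the table. Now I'll check clearances round the stand, the cast's offset in the hand, and the stand's axis.

```bash
python3 - <<'E'
from h import *
d=load('side0');W=pts(d);z=W[...,2]
m=(z>.05)&(W[...,0]>.42)&(W[...,0]<.75)&(W[...,1]>.1)&(W[...,1]<.42)&(z<.3)
P=W[m];
k,l,st,ce=cv2.connectedComponentsWithStats(m.astype(np.uint8))
for i in range(1,k):
    if st[i,4]>40:p=W[l==i];print(ce[i].round(),st[i,4],np.percentile(p,2,axis=0).round(3),np.percentile(p,98,axis=0).round(3))
# stand: pin tip, platform top ellipse in both images by ray to plane
def ray(d,u,v,h):
    K=d['intrinsics'];M=np.linalg.inv(d['camera_from_world'])
    r=M[:3,:3]@np.array([(u-K[0,2])/K[0,0],-(v-K[1,2])/K[1,1],-1]);o=M[:3,3];return o+r*(h-o[2])/r[2]
for n,b in(('side0',(185,265,270,370)),('scene0',(265,335,240,330))):
    d=load(n);W=pts(d);z=W[...,2]
    g=np.zeros(z.shape,bool);g[b[0]:b[1],b[2]:b[3]]=1
    T=(g&(z>.0325)&(z<.0395)&(np.linalg.norm(W[...,:2]-[.53,.185],axis=2)<.036)).astype(np.uint8)
    k,l,st,ce=cv2.connectedComponentsWithStats(T);i=1+st[1:,4].argmax()
    cn=cv2.findContours((l==i).astype(np.uint8),cv2.RETR_EXTERNAL,cv2.CHAIN_APPROX_NONE)[0][0]
    e=cv2.fitEllipse(cn);R=np.array([ray(d,*p[0],.036)[:2] for p in cn])
    A=np.c_[2*R,np.ones(len(R))];s=np.linalg.lstsq(A,(R**2).sum(1),rcond=None)[0];print(n,'ellipse',e,'circle',s[:2],np.sqrt(s[2]+s[0]**2+s[1]**2))
    Q=W[g&(z>.018)&(z<.025)]
    hi=(g&(z>.027)&(z<.034)&(np.linalg.norm(W[...,:2]-s[:2],axis=2)>.037)&(np.linalg.norm(W[...,:2]-s[:2],axis=2)<.055)&(W[...,0]>.55));q=W[hi]
    if len(q):print('wedge',len(q),q.mean(0),np.degrees(np.arctan2(*(q.mean(0)[:2]-s[:2])[::-1])))
    pin=np.argwhere(g&(z>.040)&(np.linalg.norm(W[...,:2]-s[:2],axis=2)<.012));print('pin px',pin.mean(0),'->',ray(d,*pin.mean(0)[::-1],.0425))
d=load('wrist6');W=pts(d)
s=np.array([.5948,-.1471,.1099])
f=np.array([np.cos(np.radians(-23)),np.sin(np.radians(-23))]);sd=np.array([-f[1],f[0]])
rel=W[...,:2]-s[:2];a=rel@f;b=rel@sd
z=W[...,2]
m=(z>.11+.008)&(z<.15)&(abs(b)<.026)&(abs(a)<.05);g=np.zeros_like(m);g[230:390,255:395]=1;m&=g
for zl,zh in((.118,.124),(.124,.131),(.131,.145)):
    q=m&(z>zl)&(z<zh)
    if q.sum()>20:print('cast',zl,q.sum(),'a',np.percentile(a[q],[1,50,99]).round(4),'b',np.percentile(b[q],[1,50,99]).round(4),np.median(z[q]).round(4))
E
```

```text
[383. 147.] 4844 [0.527 0.248 0.052] [0.744 0.416 0.158]
side0 ellipse ((318.0077209472656, 209.80613708496094), (20.05687713623047, 30.544530868530273), 89.18701934814453) circle [0.53049147 0.18335562] 0.02944376006771181
wedge 24 [0.57543464 0.19151775 0.02971416] 10.293297047266044
pin px [206.75 317.75] -> [0.53000964 0.18390602 0.0425    ]
scene0 ellipse ((283.9742736816406, 291.875732421875), (20.154281616210938, 28.177183151245117), 86.13520050048828) circle [0.52714592 0.18500771] 0.02949876602014318
wedge 24 [0.57170303 0.19228942 0.0301155 ] 9.281476320670407
pin px [289.63636364 283.63636364] -> [0.52682807 0.18577155 0.0425    ]
cast 0.118 515 a [0.0189 0.0326 0.0337] b [-0.024   0.0008  0.0253] 0.1212
cast 0.124 7687 a [-0.0204  0.0074  0.0333] b [-0.0237  0.0012  0.0255] 0.1301
cast 0.131 5747 a [-0.0166  0.0104  0.03  ] b [-0.0245 -0.0017  0.0243] 0.1366
```

Request:
arm_command:
  rows:
    - {"delta_rot": [0,0,-0.095],"xyz": [0,0,0],"gripper": 0.04}
    - {"delta_rot": [0,0,-0.095],"xyz": [0,0,0],"gripper": 0.04}
    - {"delta_rot": [0,0,-0.095],"xyz": [0,0,0],"gripper": 0.04}
    - {"delta_rot": [0,0,-0.095],"xyz": [0,0,0],"gripper": 0.04}
    - {"delta_rot": [0,0,-0.095],"xyz": [0,0,0],"gripper": 0.04}
    - {"delta_rot": [0,0,-0.092],"xyz": [0,0,0],"gripper": 0.04}
    - {"delta_rot": [0,0,0],"xyz": [-0.03,0.002,0],"gripper": 0.04}
    - {"delta_rot": [0,0,0],"xyz": [-0.04,0.002,0],"gripper": 0.04}
    - {"delta_rot": [0,0,0],"xyz": [-0.04,0.002,0],"gripper": 0.04}
    - {"delta_rot": [0,0,0],"xyz": [-0.04,0.002,0],"gripper": 0.04}
    - {"delta_rot": [0,0,0],"xyz": [-0.04,0.002,0],"gripper": 0.04}
    - {"delta_rot": [0,0,0],"xyz": [-0.04,0.002,0],"gripper": 0.04}

```text
time: 8.5
tool_pos: [0.544, 0.0786, 0.109]
tcp_rot: [2.395, -2.028, -0.005]
wrist_force: [0.8, -0.1, -2.9]
width: 0.592
```

```bash
python3 - <<'E'
from h import *
to(.5246,.1838,.075,-80.5)
E
```

```text
t 8.5 tcp [0.544  0.0786 0.109 ] ang x -80.52 R z [-4.2e-03 -3.0e-04 -1.0e+00] F [ 0.8 -0.1 -2.9] w 0.592
tool delta [-0.107   0.0017  0.034 ]
dz rot -0.0003
```

Request:
arm_command:
  rows:
    - {"delta_rot": [0,0,0],"xyz": [-0.035,0,0],"gripper": 0.04}
    - {"delta_rot": [0,0,0],"xyz": [-0.035,0,0],"gripper": 0.04}
    - {"delta_rot": [0,0,0],"xyz": [-0.025,0.001,0.01],"gripper": 0.04}
    - {"delta_rot": [0,0,0],"xyz": [-0.009,0,0.015],"gripper": 0.04}
    - {"delta_rot": [0,0,0],"xyz": [0,0,0.01],"gripper": 0.04}
    - {"delta_rot": [0,0,0],"xyz": [0,0,0],"gripper": 0.04}
    - {"delta_rot": [0,0,0],"xyz": [0,0,0],"gripper": 0.04}
    - {"delta_rot": [0,0,0],"xyz": [0,0,0],"gripper": 0.04}

```text
time: 9.3
tool_pos: [0.5289, 0.1787, 0.0765]
tcp_rot: [-2.396, 2.032, -0.001]
wrist_force: [0.1, -0.2, -1.9]
width: 0.591
```

```bash
python3 - <<'E'
from h import *
to(.5246,.1838,.075,-80.5)
for n in('side','scene','wrist'): snap(n,n+'7.png')
to(.5246,.1838,.075,-80.5)
a=load('side7')['pixels'][150:260,250:390];b=load('scene7')['pixels'][215:325,215:355]
cv2.imwrite('pics/c7.png',np.vstack([cv2.resize(x,None,fx=5,fy=5)[:300*2] for x in(a,b)])[:,:,::-1][::2,::1] if 0 else np.hstack([cv2.resize(x,(400,314),interpolation=cv2.INTER_CUBIC) for x in(a,b)])[:,:,::-1])
E
```

```text
t 9.3 tcp [0.5289 0.1787 0.0765] ang x -80.59 R z [ 4.e-04 -1.e-04 -1.e+00] F [ 0.1 -0.2 -1.9] w 0.591
tool delta [-0.0057  0.0034  0.0015]
dz rot -0.0016
t 9.45 tcp [0.529  0.1792 0.077 ] ang x -80.56 R z [ 1.3e-03  3.0e-04 -1.0e+00] F [ 0.4 -0.7 -1.1] w 0.587
tool delta [-0.0052  0.0036  0.002 ]
dz rot -0.0011
```

View pics/c7.png

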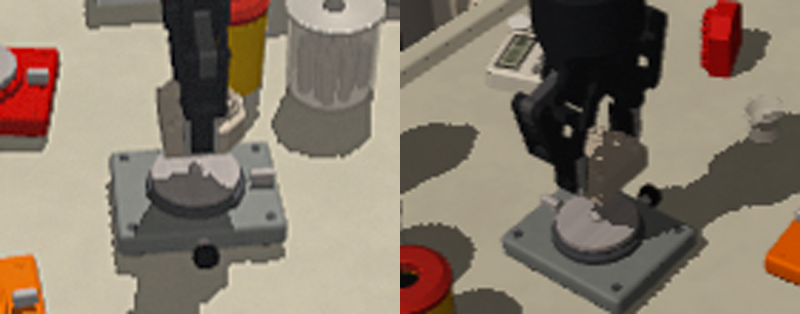

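View pics/wrist7.png

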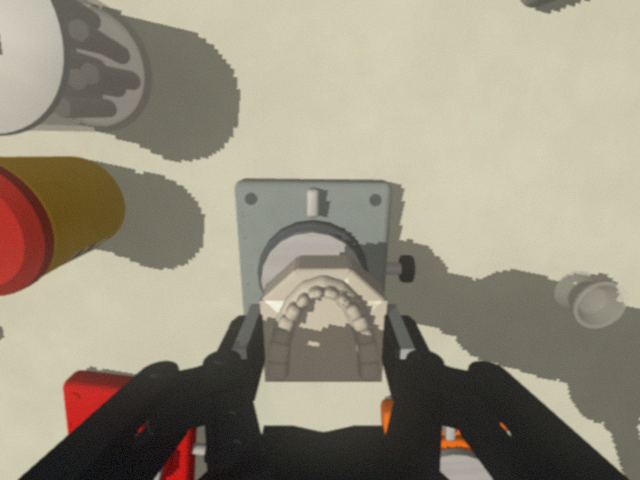

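Wrist view: the platform's front arc is at (310,235), the wedge at (313,200), and the cast nose at (325,255) faces the wedge. I'll measure cast and stand in this one image.

```bash
python3 - <<'E'
from h import *
d=load('wrist7');W=pts(d);z=W[...,2];img=d['pixels']
t=np.array([.529,.1790])
ang=np.radians(9.45);f=np.array([np.cos(ang),np.sin(ang)]);sd=np.array([-f[1],f[0]])
rel=W[...,:2]-t;a=rel@f;b=rel@sd
np.set_printoptions(linewidth=200,suppress=True)
for c in (300,325,350):
    print(c,[(r,round(a[r,c]*1000,1),round(z[r,c]*1000,1)) for r in list(range(250,284,2))+list(range(374,390,2))])
# stand circle from platform & collar points
T=(z>.0325)&(z<.0405)&(np.hypot(a,b)<.07)
T[255:]=T[255:]&False
cn=[]
for c in range(262,364,2):
    r=np.argwhere(T[:,c])
    if len(r): cn.append((c,r.min()))
K=d['intrinsics'];M=np.linalg.inv(d['camera_from_world'])
def ray(u,v,h):
    r=M[:3,:3]@np.array([(u-K[0,2])/K[0,0],-(v-K[1,2])/K[1,1],-1]);o=M[:3,3];return (o+r*(h-o[2])/r[2])[:2]
zp=np.median(z[T]);print('plat z',zp,'n',T.sum())
R=np.array([ray(u,v,zp) for u,v in cn if v<250])-t
R=np.c_[R@f,R@sd]
from scipy.optimize import least_squares
s=least_squares(lambda p:np.hypot(R[:,0]-p[0],R[:,1]-p[1])-.030,[.0,0],loss='soft_l1',f_scale=.001)
print('circle a,b',s.x,np.abs(s.fun).mean())
w=(z>.026)&(z<.035)&(a>.03)&(a<.07)&(abs(b)<.02)&(np.arange(480)[:,None]<218)
print('wedge',w.sum(),a[w].min(),a[w].max(),b[w].min(),b[w].max(),np.median(z[w]))
B=(z>.017)&(z<.026)&(np.hypot(a,b)<.1)&(np.arange(480)[:,None]<250)
print('block a max',np.percentile(a[B],99),'b',np.percentile(b[B],[1,99]))
Q=(a[B].max()) 
rc=cv2.minAreaRect(np.argwhere(B).astype(np.float32)[:,::-1]);print(rc)
E
```

```text
300 [(250, np.float64(20.6), np.float64(37.1)), (252, np.float64(19.1), np.float64(36.2)), (254, np.float64(18.2), np.float64(37.1)), (256, np.float64(32.0), np.float64(79.3)), (258, np.float64(32.4), np.float64(83.2)), (260, np.float64(32.1), np.float64(84.9)), (262, np.float64(32.1), np.float64(87.3)), (264, np.float64(31.9), np.float64(89.1)), (266, np.float64(32.0), np.float64(91.5)), (268, np.float64(31.5), np.float64(92.5)), (270, np.float64(31.1), np.float64(93.7)), (272, np.float64(30.2), np.float64(93.5)), (274, np.float64(29.8), np.float64(94.6)), (276, np.float64(28.8), np.float64(94.3)), (278, np.float64(27.8), np.float64(94.1)), (280, np.float64(26.7), np.float64(93.5)), (282, np.float64(26.2), np.float64(94.3)), (374, np.float64(-18.0), np.float64(94.4)), (376, np.float64(-18.8), np.float64(94.7)), (378, np.float64(-20.1), np.float64(94.4)), (380, np.float64(-21.3), np.float64(94.3)), (382, np.float64(-98.6), np.float64(1.9)), (384, np.float64(-100.7), np.float64(1.7)), (386, np.float64(-102.1), np.float64(2.3)), (388, np.float64(-104.1), np.float64(2.1))]
325 [(250, np
[... 1759 characters left out ...]
94.3)), (282, np.float64(25.9), np.float64(93.5)), (374, np.float64(-18.7), np.float64(93.5)), (376, np.float64(-19.0), np.float64(94.4)), (378, np.float64(-20.1), np.float64(94.4)), (380, np.float64(-21.7), np.float64(93.8)), (382, np.float64(-98.3), np.float64(2.3)), (384, np.float64(-99.6), np.float64(3.0)), (386, np.float64(-102.2), np.float64(2.1)), (388, np.float64(-103.4), np.float64(3.0))]
plat z 0.036859926365475956 n 1620
circle a,b [0.00176193 0.0077457 ] 0.002825483631592377
wedge 367 0.03791110166841575 0.0542689097522209 0.0040003917925889795 0.010895682588833935 0.03210671435775353
block a max 0.05700127050236173 b [-0.03704708  0.05209418]
((312.5, 214.5), (157.0, 69.0), 0.0)
```

Request:
arm_command:
  rows:
    - {"delta_rot": [0,0,0],"xyz": [-0.003,0.002,0],"gripper": 0.04}
    - {"delta_rot": [0,0,0],"xyz": [-0.0035,0.002,0.006],"gripper": 0.04}
    - {"delta_rot": [0,0,0],"xyz": [0,0,0.01],"gripper": 0.04}
    - {"delta_rot": [0,0,0],"xyz": [0,0,0.005],"gripper": 0.04}
    - {"delta_rot": [0,0,0],"xyz": [0,0,0],"gripper": 0.04}
    - {"delta_rot": [0,0,0],"xyz": [0,0,0],"gripper": 0.04}

```text
time: 10.05
tool_pos: [0.5229, 0.1854, 0.0547]
tcp_rot: [2.397, -2.029, -0.001]
wrist_force: [-0.2, -0.2, -1.8]
width: 0.59
```

```bash
cat > m.py <<'E'
from h import *
import sys
def meas(n):
    d=load(n);W=pts(d);z=W[...,2]
    s=bot.read_state();t=np.array(s['tool_pos']);R=cv2.Rodrigues(np.array(s['tcp_rot']))[0]
    f=-R[:2,1];sd=-R[:2,0]
    rel=W[...,:2]-t[:2];a=(rel@f)*1e3;b=(rel@sd)*1e3
    rows=np.arange(480)[:,None];cols=np.arange(640)[None]
    zt=t[2]+.0164
    top=(abs(z-zt)<.004)&(cols>255)&(cols<395)&(rows>230)&(rows<400)&(abs(b)<28)
    print('cast base z',np.median(z[top])-zt,'heel a',np.percentile(a[top],.5),'b',np.percentile(b[top],[.5,99.5]))
    # nose face
    ns=(z>t[2]+.003)&(z<t[2]+.012)&(cols>300)&(cols<345)&(rows<300)&(a>20)&(a<45);print('nose a',np.median(a[ns]),ns.sum())
    w=(z>.0275)&(z<.036)&(a>30)&(a<70)&(abs(b)<18)&(rows<240)
    k,l,st,ce=cv2.connectedComponentsWithStats(w.astype(np.uint8))
    for i in range(1,k):
        if st[i,4]>80:
            q=l==i;print('wedge?',ce[i].round(),st[i],'a',np.percentile(a[q],[1,99]).round(1),'b',np.percentile(b[q],[1,99]).round(1),np.median(z[q]))
    B=(z>.018)&(z<.027)&(np.hypot(a,b)<100)&(a>36)&(a<75)
    print('block a',np.percentile(a[B],99.5),'b',np.percentile(b[B],[.5,99.5]))
    # front edge slope
    pts_=[]
    for c in range(245,385,3):
        r=np.argwhere(B[:,c])
        if len(r): pts_.append((b[r.min(),c],a[r.min(),c]))
    p=np.array(pts_);print('front edge yaw rel deg',np.degrees(np.arctan(np.polyfit(p[:,0],p[:,1],1)[0])))
E
python3 - <<'E'
from m import *
to(.5246,.1838,.075,-80.5)
snap('wrist','wrist8.png');meas('wrist8')
E
```

```text
t 10.05 tcp [0.5229 0.1854 0.0547] ang x -80.49 R z [-1.e-03 -3.e-04 -1.e+00] F [-0.2 -0.2 -1.8] w 0.59
tool delta [ 0.0019 -0.0014 -0.0203]
dz rot 0.0001
cast base z 0.0007438530271858118 heel a -22.258105950001035 b [-25.94258179  26.97296491]
nose a 31.540123300154093 316
wedge? [325. 200.] [319 184  14  34 443] a [43.4 58.7] b [-3.2  3.2] 0.032192019178471254
wedge? [325. 231.] [291 222  70  18 749] a [30.8 39. ] b [-17.4  17.4] 0.02895527909909612
block a 61.80790241160183 b [-44.68542397  45.03408294]
front edge yaw rel deg 0.6796292244943749
```

View pics/wrist8.png

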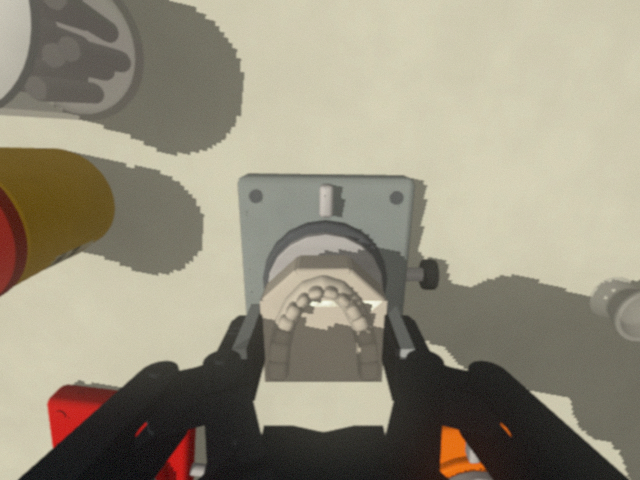

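Cast centre is (4.6, 0.5) mm and the stand axis (5.9, 0.1) mm in the tool frame, so I'll shift 1.2 mm forward and lower slowly.

Request:
arm_command:
  rows:
    - {"delta_rot": [0,0,0],"xyz": [0.0003,-0.0012,0.004],"gripper": 0.04}
    - {"delta_rot": [0,0,0],"xyz": [0,0,0.004],"gripper": 0.04}
    - {"delta_rot": [0,0,0],"xyz": [0,0,0.002],"gripper": 0.04}
    - {"delta_rot": [0,0,0],"xyz": [0,0,0.002],"gripper": 0.04}
    - {"delta_rot": [0,0,0],"xyz": [0,0,0.001],"gripper": 0.04}
    - {"delta_rot": [0,0,0],"xyz": [0,0,0],"gripper": 0.04}

```text
time: 10.7
tool_pos: [0.5243, 0.1853, 0.0421]
tcp_rot: [2.397, -2.03, -0.0]
wrist_force: [-0.6, -0.1, -2.0]
width: 0.591
```

```bash
python3 - <<'E'
from m import *
to(.5246,.1838,.0376,-80.5)
snap('wrist','wrist9.png');meas('wrist9')
E
```

```text
t 10.7 tcp [0.5243 0.1853 0.0421] ang x -80.5 R z [-4.e-04 -1.e-04 -1.e+00] F [-0.6 -0.1 -2. ] w 0.591
tool delta [ 0.0016 -0.0001  0.0045]
dz rot -0.0
cast base z 0.0010032357228764027 heel a -21.93602927433251 b [-25.90128465  27.00781635]
nose a 31.857707008102654 320
wedge? [325. 208.] [318 191  15  36 513] a [41.9 57.6] b [-2.9  3.5] 0.03216725334083481
wedge? [324. 236.] [293 231  60   9 315] a [34.6 38.5] b [-12.1  14.5] 0.02864835411798916
block a 60.729740582693864 b [-44.34253902  45.20389653]
front edge yaw rel deg 0.5695143735151538
```

The underside is at about 40.5 mm, below the 43 mm pin tip, with no contact force, so the pin is entering the socket. I'll keep going down.

Request:
arm_command:
  rows:
    - {"delta_rot": [0,0,0],"xyz": [0,0,0.002],"gripper": 0.04}
    - {"delta_rot": [0,0,0],"xyz": [0,0,0.002],"gripper": 0.04}
    - {"delta_rot": [0,0,0],"xyz": [0,0,0.001],"gripper": 0.04}
    - {"delta_rot": [0,0,0],"xyz": [0,0,0],"gripper": 0.04}
    - {"delta_rot": [0,0,0],"xyz": [0,0,0],"gripper": 0.04}

```text
time: 11.25
tool_pos: [0.5244, 0.1854, 0.0375]
tcp_rot: [2.398, -2.03, -0.0]
wrist_force: [-1.8, -0.2, 1.5]
width: 0.593
```

```bash
python3 - <<'E'
from m import *
to(.5246,.1838,.0376,-80.5)
E
```

```text
t 11.25 tcp [0.5244 0.1854 0.0375] ang x -80.5 R z [-2.e-04 -0.e+00 -1.e+00] F [-1.8 -0.2  1.5] w 0.593
tool delta [ 0.0016  0.     -0.0001]
dz rot -0.0
```

It touches the platform at underside 36 mm, which matches the spec, and it's level. Now I'll push down with a firmer grip.

Request:
arm_command:
  rows:
    - {"delta_rot": [0,0,0],"xyz": [0,0,0],"gripper": 0.04}
    - {"delta_rot": [0,0,0],"xyz": [0,0,0.002],"gripper": 0.04}
    - {"delta_rot": [0,0,0],"xyz": [0,0,0.002],"gripper": 0.04}
    - {"delta_rot": [0,0,0],"xyz": [0,0,0.002],"gripper": 0.04}
    - {"delta_rot": [0,0,0],"xyz": [0,0,0.002],"gripper": 0.04}
    - {"delta_rot": [0,0,0],"xyz": [0,0,0],"gripper": 0.04}
    - {"delta_rot": [0,0,0],"xyz": [0,0,0],"gripper": 0.04}
  force: 90

```text
time: 11.95
tool_pos: [0.5247, 0.1855, 0.0326]
tcp_rot: [2.398, -2.029, -0.0]
wrist_force: [-11.1, -3.1, 25.9]
width: 0.581
```

```bash
python3 - <<'E'
from m import *
to(.5246,.1838,.0326,-80.5)
E
```

```text
t 11.95 tcp [0.5247 0.1855 0.0326] ang x -80.49 R z [-4.e-04 -2.e-04 -1.e+00] F [-11.1  -3.1  25.9] w 0.581
tool delta [0.0016 0.0003 0.    ]
dz rot 0.0002
```

The TCP dropped 4.9 mm and sits at the stop with 26 N. There's an 11 N side force towards -x, so I'll ease back slightly and check the pictures.

Request:
arm_command:
  rows:
    - {"delta_rot": [0,0,0],"xyz": [0,0.0008,-0.0004],"gripper": 0.04}
    - {"delta_rot": [0,0,0],"xyz": [0,0,0],"gripper": 0.04}
    - {"delta_rot": [0,0,0],"xyz": [0,0,0],"gripper": 0.04}
    - {"delta_rot": [0,0,0],"xyz": [0,0,0],"gripper": 0.04}

```text
time: 12.35
tool_pos: [0.5246, 0.1854, 0.0326]
tcp_rot: [-2.397, 2.029, -0.001]
wrist_force: [-7.3, -2.9, 20.9]
width: 0.584
```

```bash
python3 - <<'E'
from m import *
for n in('wrist','side','scene'): snap(n,n+'10.png')
to(.5246,.1838,.0326,-80.5);meas('wrist10')
for n in('side10','scene10'):
    W=pts(load(n));z=W[...,2];r=np.linalg.norm(W[...,:2]-[.529,.1845],axis=2)
    q=(r<.0295)&(z>.026)&(z<.039);print(n,'platform pts',q.sum(),np.percentile(z[q],[10,50,90]).round(4))
a=load('side10')['pixels'][170:260,260:380];b=load('scene10')['pixels'][230:320,230:350]
cv2.imwrite('pics/c10.png',np.hstack([cv2.resize(x,(400,300),interpolation=cv2.INTER_CUBIC) for x in(a,b)])[:,:,::-1])
E
```

```text
t 12.5 tcp [0.5246 0.1855 0.0326] ang x -80.49 R z [ 1.4e-03  2.0e-04 -1.0e+00] F [-8.6 -2.5 20.5] w 0.582
tool delta [0.0016 0.0003 0.    ]
dz rot 0.0001
cast base z 0.000984542819819731 heel a -22.076584061377687 b [-25.9480893   26.98452515]
nose a 31.92406564107273 322
wedge? [325. 214.] [318 195  16  38 571] a [41.8 57.4] b [-3.1  3.4] 0.03215746115643753
block a 60.56264729296676 b [-44.39650973  45.03345194]
front edge yaw rel deg 0.5895090621460796
side10 platform pts 119 [0.0276 0.0306 0.0369]
scene10 platform pts 44 [0.0276 0.0312 0.037 ]
```

View pics/c10.png

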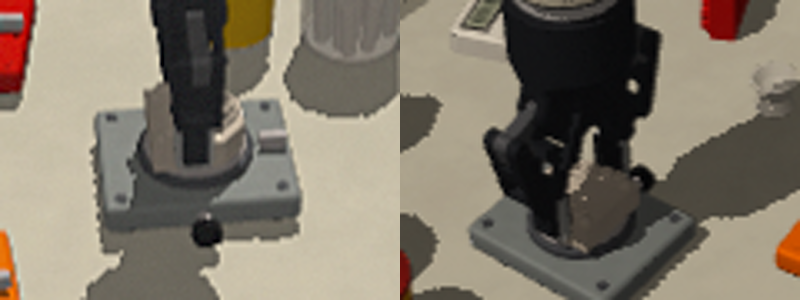

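View pics/wrist10.png

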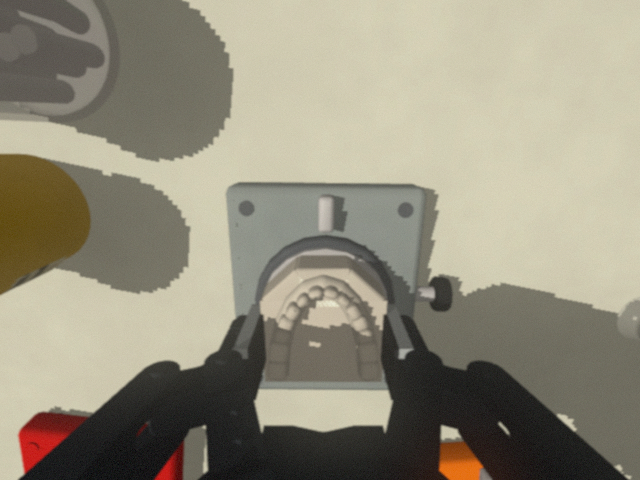

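Pictures: the cast sits flat inside the platform disc with its nose at the wedge (wrist 325,214), and the platform is down level with the collar (about 31 mm). It's held there with 20 N, over twice what the stop needs. Handing in.

```bash
python3 - <<'E'
from m import *
s=load('side10');W=pts(s);z=W[...,2]
for n,x,y,r in(('dish',.54,.003,.03),('timer',.733,.082,.06),('bur',.731,-.122,.06)):
    for f in('side0','side10'):
        W=pts(load(f));q=(np.linalg.norm(W[...,:2]-[x,y],axis=2)<r)&(W[...,2]>.01)&(W[...,2]<.05);print(n,f,q.sum(),W[q].mean(0).round(4))
print(bot.finish_job());to(.5246,.1854,.0326)
E
```

```text
dish side0 265 [0.5396 0.0051 0.0208]
dish side10 270 [0.5397 0.0049 0.0207]
timer side0 906 [0.732  0.0784 0.0179]
timer side10 903 [0.7319 0.0787 0.0179]
bur side0 1439 [ 0.7292 -0.1282  0.0301]
bur side10 1441 [ 0.7291 -0.1283  0.03  ]
the job is handed in; nothing more can be done
None
the job is handed in; nothing more can be done
```

The cast is upright on the grey stand's pin, front teeth towards the pointer. The platform is pushed down to its stop, and the fingers are still gripping the cast and pressing down. I tipped it with closed fingers, gripped it across its flat sides, lowered it over the pin and pushed it straight down. I handed the job in at about 12.5 s of the 51 s.

- **Fit:** the underside went below the pin tip with no contact force. It then met the platform at about 36 mm, level. The nose is within about 0.6° of square to the stand.
- **Push:** the tool dropped 4.9 mm from there. It finished with about 20 N downward, against the 9 N the stop needs. The camera depth readings put the platform at about 31 mm.
- **Bystanders:** the dish, timer and bur block are within 0.3 mm of where they started.
- **Remaining disagreement:** a side force of about 8 to 9 N towards the robot remained on the hand. The cause may be the pin touching the socket wall or friction. I eased it from 11 N but did not remove it.
- **Camera spread:** the scene and side cameras differed by 2 to 3 mm on the stand's axis. I aligned the cast from one wrist image that showed both the cast and the stand.

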